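# Move three reagent bottles on to their next stations

### The arm

A 6-joint arm with a two-finger parallel gripper is mounted at the origin on the work surface. World frame = base frame: x ahead of the robot, y to its left, z up, the work surface at z = 0. Lengths are in m, angles in rad, forces in N, time in s.
With the tool pointing down it reaches from about 0.375 to 0.975 m from the base axis. Payload 3.8 kg.
Tool frame: the origin (TCP) lies on the centre line of the jaws, within the pads' length; the fingertips stand 17 mm ahead of it and the grasp point (between the pads) lies 2 mm behind it (bot.tip_extent is the distance from the TCP to the fingertips, in m); z points along the fingers, y is the line along which they close (so a half turn about z gives the same grasp; the last joint's range is limited). The gripper opens to 85 mm and grips with 20 to 120 N. Pads are 22 mm wide; open, the fingers measure 114 mm over their backs; the gripper's body (76 mm by 85 mm) begins 54 mm behind the grasp point. The pads swing forward as they close: fully open they stand 13 mm farther back than shut.
Start: joints at [1.283, 0.264, 1.604, -0, 1.274, -0.037], TCP at [0.168, 0.654, 0.248] pointing down, gripper open.
Joint ranges: [-2.63, 2.63], [-0.94, 2.18], [0.31, 2.57], [-1.31, 4.45], [0, 2.66], [-2.55, 2.55]. Speed limits (rad/s): [2.57, 2.57, 3.14, 3.14, 3.14, 3.14].

### API

Orientations are given as a rotation vector (axis times angle).
In Python, from workcell import readout, read_camera, finish_job, bot gives the robot as it stands.
- The arm moves only by the tool jog_arm, never from a script. Its argument "deltas" is one flat list of numbers, 7 for each row, row after row: the shift along the tool's x, y, z in m, then the turn, a rotation vector about the tool's x, y, z in degrees, then the gripper command: -1 is shut, 1 is fully open, values between are in proportion. A call has 1 to 8 rows; each row is the pose to reach, as a shift and turn from the pose commanded when the call began, along the tool's axes at that moment; what a row does not reach only later rows make up. A row lasts 1/10 s, in which the tool goes at most 50 mm and 8.59 degrees, less where a joint would pass 70% of its speed; a pose out of reach is approached as far as the arm can. A call with a gripper value outside its range is refused whole. The fingers move at their own pace and stop on an object; "squeeze" is the grip in N (left out, the last holds). Time passes only in rows, so rows that repeat a pose let the fingers close. It gives the time, the measured TCP pose, the force, the opening and the grip force at its end, in the units of the state.
- readout.read_state(): the state, without advancing time (a new reading comes with each control period).
- read_camera(name): name is "scene" or "top" or "wrist"; returns a dict with "color" (480x640x3 uint8, blue, green, red), "fx", "fy", "cx", "cy" (pixels), "origin" and "attitude" of the camera in the world. Camera axes: x right, y down, z forward; pixel columns grow to the right and rows downward; lengths in m; the calibration is good to about 2 mm. The wrist camera is an equidistant fisheye: a pixel r from the principal point sees the ray r / f radians off the axis. A picture is of the moment at which its call begins. There is no depth.
- finish_job(): hands the job in; it is judged then, once.
The state is a dict: "time": time; "q": joint angles; "joint_vel": joint speeds; "joint_torque": joint torques, N m; "tool_pos": TCP position; "tcp_rot": TCP orientation; "wrist_force": force on the tool from outside, world axes, zero at the start; "torque": the same for the moment, N m; "width": opening from 0.0 (shut) to 1.0 (fully open); "grip_force": force on a finger pad.
Only numpy, scipy, OpenCV 4.12 (cv2) and the standard library are available. Lean on these libraries where they do the work, as an engineer would, in place of code of your own. Each camera call takes 0.05 s, during which the arm holds its last target. There are 200 camera calls.

### The job

Every station is taken and each bottle has to go on to its next step: the red-capped bottle from the balance to the magnetic stirrer, the yellow-capped one from the stirrer to the cold plate, and the blue-capped one from the cold plate to the balance. Each plate holds one bottle, so park one in the empty green spill tray to make room; in the end each stands upright in the middle of its plate and the tray is empty again. Set every bottle down without dropping or tipping it, and leave the white-capped bottle and the culture flask where they are.

Things in the scene. Friction and masses are not known exactly. Their poses are not given: they have to be found in the camera images.
- bottle_red: Reagent bottle, amber glass with a white paper label and a red screw cap. Upright cylinder: body 56 mm in diameter up to 66 mm, then a shoulder; finely ribbed cap 53 mm in diameter from 79 mm up to the top at 105 mm. About 0.26 kg, rigid, closed. Origin: centre of its underside; z up along the bottle. Starts on the balance.
- bottle_yellow: Reagent bottle, amber glass with a white paper label and a yellow screw cap. Upright cylinder: body 56 mm in diameter up to 66 mm, then a shoulder; finely ribbed cap 53 mm in diameter from 79 mm up to the top at 105 mm. About 0.26 kg, rigid, closed. Origin: centre of its underside; z up along the bottle. Starts on the stirrer.
- bottle_blue: Reagent bottle, amber glass with a white paper label and a blue screw cap. Upright cylinder: body 56 mm in diameter up to 66 mm, then a shoulder; finely ribbed cap 53 mm in diameter from 79 mm up to the top at 105 mm. About 0.26 kg, rigid, closed. Origin: centre of its underside; z up along the bottle. Starts on the cold plate.
- balance: Laboratory balance: white housing 200 x 150 mm with a display and keys on its near part, and a round steel pan 120 mm in diameter whose flat, rigid top is 68 mm above the bench. Fixed to the bench. Origin: at bench height, straight under the centre of the pan; x points away from the side with the controls, z up.
- stirrer: Magnetic stirrer: grey housing 170 x 120 mm with a black knob on its near part, and a square white ceramic plate 120 x 120 mm, marked with a black ring, whose flat top is 61 mm above the bench. Fixed to the bench. Origin: at bench height, straight under the centre of the plate; x points away from the side with the controls, z up.
- cold_plate: Cooling plate: blue housing 190 x 130 mm with a dark display on its near part, and a bare square aluminium plate 112 x 112 mm whose flat top is 80 mm above the bench. Fixed to the bench. Origin: at bench height, straight under the centre of the plate; x points away from the side with the controls, z up.
- spill_tray: Empty square spill tray of green plastic, 150 x 150 mm, the free place. Rim 14 mm high, walls 3 mm thick, its flat inner floor 3 mm above the bench. Fixed to the bench. Origin: centre of its underside, at bench height; z up.
- tube_rack: Blue rack with red bars holding eight blue-capped tubes, 160 x 82 mm, 120 mm high. It stands in the same row as the stations; an obstacle, fixed. Origin: centre of its underside; z up.
- bottle_white: Reagent bottle, amber glass with a white paper label and a white screw cap. Upright cylinder: body 56 mm in diameter up to 66 mm, then a shoulder; finely ribbed cap 53 mm in diameter from 79 mm up to the top at 105 mm. About 0.26 kg, rigid, closed. Origin: centre of its underside; z up along the bottle. Stands on the bench beyond the row; not part of the job.
- culture_flask: Clear flat culture flask with a red cap, 100 x 50 mm, 26 mm high, lying on the bench beyond the row; not part of the job. Origin: centre of the underside of its 70 x 50 mm body; x towards the cap, z up.

How it is judged:
By the outcome, as a careful person would: the job done as asked, in the order asked, and still so for the second after the job is handed in, with the robot touching nothing.
It also fails if it takes over 115 s, if anything falls off the work surface, if the arm or the gripper's body presses on something with over 40 N, if the wrist force passes 120 N, or if a joint passes its speed limit or range.

## Working session

There is one attempt and no reset: what is moved stays moved. The work goes in short steps, Python scripts to look and compute and a tool call to move; the robot and the scene stay as the last step left them, time stands still between calls to the robot, and variables do not carry over. Pictures are saved under pics/ and viewed, at most 14 in all, crops included, and the job is handed in when it is done.

Besides the shell and the picture viewer there is one more tool, called as name(argument=value, ...) on one line, values as JSON. jog_arm: Moves the arm, as the interface text tells. Its arguments: {"type":"object","properties":{"deltas":{"type":"array"},"squeeze":{"type":"number"}},"required":["deltas"]}

```bash
mkdir -p pics; ls; python3 - <<'E'
from workcell import readout, read_camera, bot
import cv2
print(readout.read_state()); print(bot.tip_extent)
for n in ("scene","top"):
    c=read_camera(n); cv2.imwrite(f"pics/{n}0.png",c["color"]); print(n,[c[k] for k in ("fx","fy","cx","cy","origin","attitude")])
E
```

```text
pics
{'time': 0.0, 'q': array([ 1.28312883e+00,  2.64749110e-01,  1.60537290e+00, -5.20971092e-06,
        1.27370790e+00, -3.69259936e-02]), 'joint_vel': array([-5.09752039e-06, -1.05447015e-04,  9.99857029e-04, -2.98488885e-04,
        2.15200844e-04, -2.32216609e-03]), 'joint_torque': array([ 1.05589999e-03, -5.15114450e+01, -3.67306995e+01,  1.25639394e-04,
        1.30141043e-02,  1.01092365e-05]), 'tool_pos': array([0.16730564, 0.65321971, 0.24696531]), 'tcp_rot': array([-0.39278565, -3.11658008,  0.00346895]), 'wrist_force': array([ 0.95650731,  0.45236297, -0.1122922 ]), 'torque': array([-0.02181756,  0.02200095,  0.02170238]), 'grip_force': 0.0, 'width': 1.001741932366565}
0.017
scene [463.37126762725194, 463.37126762725194, 318.5301117339313, 245.34158216509323, array([1.25089263, 0.27530762, 1.02026851]), array([-1.51288932, -2.24028452,  0.73662868])]
top [529.8682165730943, 529.8682165730943, 318.95751502652195, 231.24147731199645, array([0.52626977, 0.0109537 , 1.41788236]), array([-2.16162655,  2.21608518, -0.0637827 ])]
```

View pics/top0.png

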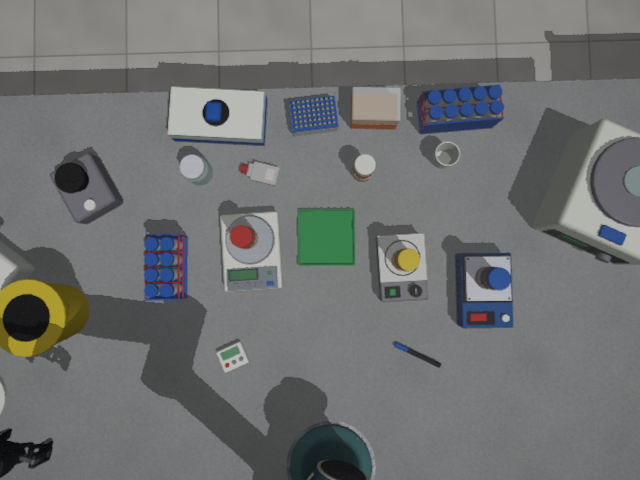

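View pics/scene0.png

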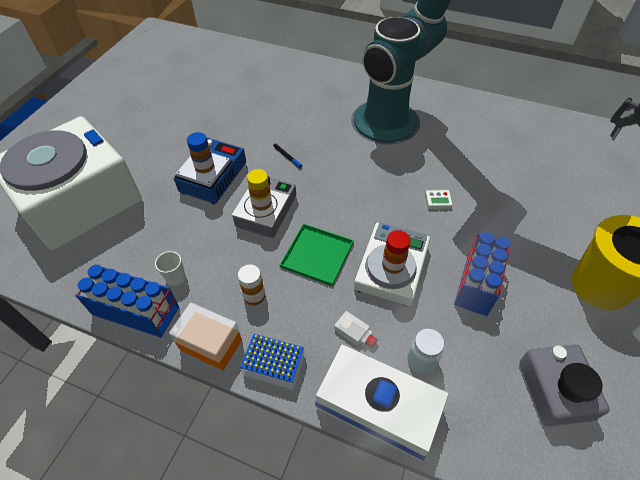

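Top view: red cap about (242,237), yellow (407,259), blue (497,278), tray (326,237), pan centre about (249,239), stirrer plate about (403,257) and cold plate about (488,279). The bottles look off-centre on their plates. The rack is at (165,267), left of the balance.

```bash
cat > h.py <<'E'
import cv2, numpy as np
from scipy.spatial.transform import Rotation as R
from workcell import read_camera, readout
def cast(c,uv,z):
    uv=np.atleast_2d(np.array(uv,float))
    d=np.c_[(uv[:,0]-c["cx"])/c["fx"],(uv[:,1]-c["cy"])/c["fy"],np.ones(len(uv))]@R.from_rotvec(c["attitude"]).as_matrix().T
    o=np.array(c["origin"]); return (o+d*((z-o[2])/d[:,2])[:,None])[:,:2]
def mask(c,h0,h1,s=120,v=60,roi=None):
    h=cv2.cvtColor(c["color"],cv2.COLOR_BGR2HSV); m=cv2.inRange(h,(h0,s,v),(h1,255,255))
    if h0==0: m|=cv2.inRange(h,(172,s,v),(179,255,255))
    if roi: k=np.zeros_like(m); x0,y0,x1,y1=roi; k[y0:y1,x0:x1]=1; m=m*k
    return m
def blob(m):
    return max(cv2.findContours(m,cv2.RETR_EXTERNAL,cv2.CHAIN_APPROX_NONE)[0],key=cv2.contourArea)
E
python3 - <<'E'
from h import *
c=read_camera("top")
for n,hr,roi,z in (("red",(0,8),(222,218,265,256),.173),("yel",(20,35),(385,240,430,280),.166),("blu",(100,130),(478,260,515,292),.185)):
    b=blob(mask(c,*hr,roi=roi)); (u,v),r=cv2.minEnclosingCircle(b); print(n,u,v,r,cast(c,(u,v),z))
b=blob(mask(c,45,75,roi=(280,190,370,280))); r=cv2.minAreaRect(b); print("tray",r,cast(c,r[0],.014),cast(c,cv2.boxPoints(r),.014))
im=c["color"]
crops=[cv2.resize(im[y-50:y+50,x-40:x+40],None,fx=3.3,fy=5.9*.56) if 0 else cv2.resize(im[y-50:y+50,x-40:x+40],(264,330),interpolation=cv2.INTER_CUBIC) for x,y in((250,250),(403,267),(487,289))]
cv2.imwrite("pics/crops.png",np.hstack(crops))
E
```

```text
red 242.0836181640625 236.4488067626953 12.405519485473633 [[0.59468846 0.19470972]]
yel 407.9545593261719 259.2272644042969 11.50735855102539 [[ 0.53153391 -0.19461252]]
blu 498.86480712890625 278.6661376953125 11.723285675048828 [[ 0.48131    -0.40024463]]
tray ((326.5, 236.5), (55.0, 55.0), 90.0) [[ 0.597701   -0.00579874]] [[ 0.67279038  0.06549168]
 [ 0.66911142 -0.08081854]
 [ 0.52311396 -0.07661224]
 [ 0.52671546  0.06877471]]
```

View pics/crops.png

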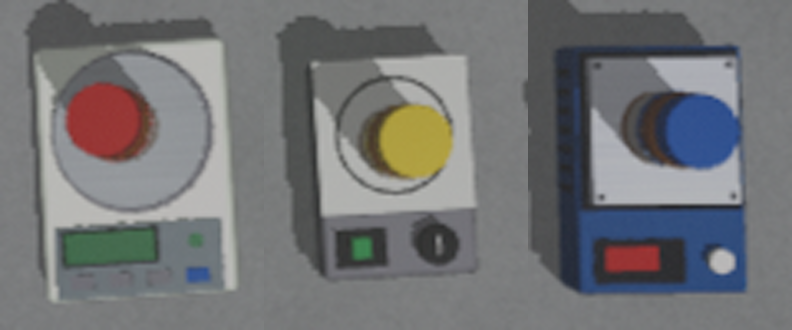

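The crops put the pan circle centre at about (249.7,239.1), the ring centre at (402.2,257.6) and the cold plate centre at (488.1,278.6). All three bottles stand close to their plate centres; the apparent offset is mostly parallax.

```bash
python3 - <<'E'
from h import *
c=read_camera("top")
for n,p,z in (("pan",(249.7,239.1),.068),("ring",(402.2,257.6),.061),("cold",(488.1,278.6),.080)): print(n,cast(c,p,z))
c=read_camera("scene")
# cap top faces: bright lid; use mask centroid at mid-cap height too
for n,hr,roi,z in (("red",(0,8),(380,225,420,265),.173),("yel",(20,35),(240,160,280,200),.166),("blu",(100,130),(182,128,212,160),.185)):
    b=blob(mask(c,*hr,roi=roi)); (u,v),r=cv2.minEnclosingCircle(b); m=cv2.moments(b); print(n,u,v,r,cast(c,(m['m10']/m['m00'],m['m01']/m['m00']),z-.009))
b=blob(mask(c,45,75,roi=(270,210,370,300))); r=cv2.minAreaRect(b); q=cv2.approxPolyDP(b,8,True)[:,0]; print("tray",cast(c,q,.014),cast(c,q,.014).mean(0))
s=readout.read_state(); print(R.from_rotvec(s["tcp_rot"]).as_matrix().round(3))
E
```

```text
pan [[0.59320239 0.19088107]]
ring [[ 0.53649191 -0.19730199]]
cold [[ 0.47831289 -0.40826065]]
red 397.8529357910156 241.8235321044922 12.576687812805176 [[0.60041382 0.19836241]]
yel 257.5 179.0 11.236202239990234 [[ 0.53506912 -0.19452674]]
blu 197.8563232421875 140.66091918945312 11.457063674926758 [[ 0.48479415 -0.39926922]]
tray [[ 0.52402261 -0.07676538]
 [ 0.67478942 -0.07720312]
 [ 0.67827434  0.06925912]
 [ 0.5259355   0.06838947]] [ 0.60075547 -0.00407998]
[[-0.969  0.248 -0.   ]
 [ 0.248  0.969 -0.001]
 [ 0.    -0.001 -1.   ]]
```

jog_arm(deltas=[-0.03,-0.045,-0.01,0,0,-3,1,-0.06,-0.09,-0.02,0,0,-6,1,-0.09,-0.135,-0.03,0,0,-9,1,-0.12,-0.18,-0.04,0,0,-12,1,-0.143,-0.225,-0.05,0,0,-14.4,1,-0.143,-0.225,-0.05,0,0,-14.4,1,-0.143,-0.225,-0.05,0,0,-14.4,1])

```text
time: 0.95
tool_pos: [0.251, 0.3984, 0.2995]
tcp_rot: [0.004, 3.14, 0.002]
wrist_force: [0.4, -0.1, 0.6]
width: 1.001
grip_force: 0.0
```

jog_arm(deltas=[-0.04,-0.024,0,0,0,0,1,-0.08,-0.048,0,0,0,0,1,-0.12,-0.072,0,0,0,0,1,-0.16,-0.096,0,0,0,0,1,-0.2,-0.12,0,0,0,0,1,-0.24,-0.144,0,0,0,0,1,-0.28,-0.168,0,0,0,0,1,-0.32,-0.19,0,0,0,0,1])

```text
time: 1.75
tool_pos: [0.5721, 0.2105, 0.2975]
tcp_rot: [0.001, -3.141, -0.001]
wrist_force: [0.8, 1.2, -0.1]
width: 1.001
grip_force: 0.0
```

jog_arm(deltas=[-0.026,-0.012,0.01,0,0,0,1,-0.026,-0.012,0.02,0,0,0,1,-0.026,-0.012,0.02,0,0,0,1,-0.026,-0.012,0.02,0,0,0,1])

```text
time: 2.15
tool_pos: [0.5953, 0.1997, 0.2772]
tcp_rot: [0.002, -3.139, 0.0]
wrist_force: [-0.6, 0.7, -0.4]
width: 1.005
grip_force: 0.0
```

```bash
python3 - <<'E'
from h import *
c=read_camera("wrist"); cv2.imwrite("pics/w1.png",c["color"]); print(c["fx"],c["cx"],c["cy"],c["origin"],c["attitude"])
s=readout.read_state(); print(s["tool_pos"],s["tcp_rot"],s["q"])
E
```

```text
371.64829954431775 321.3773808948214 240.80613815660527 [0.51286711 0.19919011 0.40164137] [2.04464163 2.04723537 0.33615692]
[0.59546757 0.19978822 0.27811739] [ 3.00993050e-03 -3.14084535e+00 -3.83964826e-04] [ 2.83824833e-01  1.59691584e-01  1.67395191e+00  4.58626371e-04
  1.30859715e+00 -1.28900715e+00]
```

View pics/w1.png

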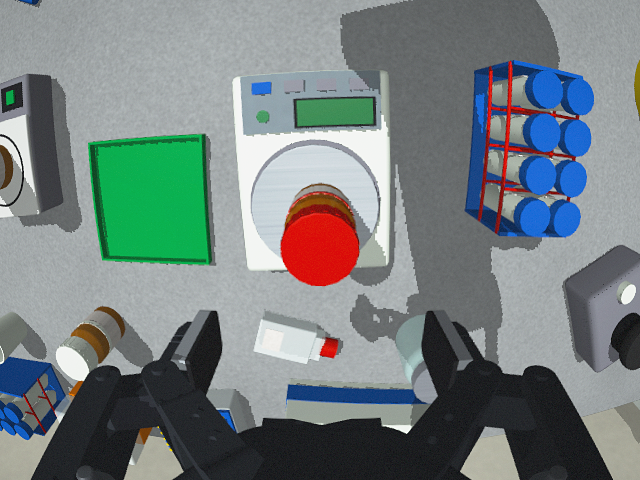

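The wrist view shows the red cap at about (320,246), off the jaw centre line as expected, with the steel pan around (315,203) and the tray at left. I'll cross-check both from here.

```bash
cat >> h.py <<'E'
def fcast(c,uv,z):
    uv=np.atleast_2d(np.array(uv,float)); p=(uv-[c["cx"],c["cy"]])/c["fx"]; t=np.linalg.norm(p,axis=1,keepdims=True)
    d=np.c_[p/np.maximum(t,1e-9)*np.sin(t),np.cos(t)]@R.from_rotvec(c["attitude"]).as_matrix().T
    o=np.array(c["origin"]); return (o+d*((z-o[2])/d[:,2])[:,None])[:,:2]
def capw(c,h0,h1,z,roi=None,s=120,v=60):
    b=blob(mask(c,h0,h1,s,v,roi))[:,0]; p=fcast(c,b,z).astype(np.float32); return cv2.minEnclosingCircle(p)
E
python3 - <<'E'
from h import *
c=read_camera("wrist"); print(capw(c,0,8,.173,(270,200,370,300)))
p=fcast(c,[(251,202),(379,202),(317,140),(266,160),(366,160),(256,232),(377,227)],.068); print(p)
A=np.c_[2*p,np.ones(len(p))]; x=np.linalg.lstsq(A,(p**2).sum(1),rcond=None)[0]; print("pan",x[:2],np.sqrt(x[2]+x[:2]@x[:2]))
print("tray", fcast(c,[(89,142),(205,135),(211,263),(101,262)],.014).mean(0))
E
```

```text
((0.5935905575752258, 0.1979670226573944), 0.028613369911909103)
[[0.58797737 0.13411926]
 [0.58793832 0.25314528]
 [0.53131142 0.19567249]
 [0.54896931 0.149524  ]
 [0.54901085 0.23985922]
 [0.61727914 0.13747085]
 [0.61217825 0.25230977]]
pan [0.59172201 0.19396889] 0.061138159290420914
tray [ 0.59798933 -0.0027937 ]
```

jog_arm(deltas=[0,-0.003,0.02,0,0,0,1,0,-0.003,0.04,0,0,0,1,0,-0.003,0.06,0,0,0,1,0,-0.003,0.08,0,0,0,1,0,-0.003,0.1,0,0,0,1,0,-0.003,0.12,0,0,0,1,0,-0.003,0.12,0,0,0,1])

```text
time: 2.95
tool_pos: [0.5936, 0.1959, 0.1558]
tcp_rot: [0.003, -3.137, 0.002]
wrist_force: [-1.3, 0.2, -0.4]
width: 0.999
grip_force: 0.0
```

jog_arm(deltas=[0,0,0,0,0,0,0,0,0,0,0,0,0,-1,0,0,0,0,0,0,-1,0,0,0,0,0,0,-1,0,0,0,0,0,0,-1,0,0,0,0,0,0,-1,0,0,0,0,0,0,-1,0,0,0,0,0,0,-1], squeeze=50)

```text
time: 3.75
tool_pos: [0.5977, 0.1964, 0.1608]
tcp_rot: [-0.001, 3.138, 0.003]
wrist_force: [-0.7, 2.4, 6.6]
width: 0.608
grip_force: 52.4
```

jog_arm(deltas=[0,0,-0.008,0,0,0,-1,0,0,-0.02,0,0,0,-1,0,0,-0.035,0,0,0,-1,0,0,-0.05,0,0,0,-1,0,-0.008,-0.055,0,0,0,-1,0,-0.022,-0.055,0,0,0,-1,0,-0.042,-0.055,0,0,0,-1,0,-0.066,-0.055,0,0,0,-1])

```text
time: 4.55
tool_pos: [0.5957, 0.1282, 0.2126]
tcp_rot: [0.002, -3.14, 0.001]
wrist_force: [-0.5, 0.6, -2.4]
width: 0.604
grip_force: 52.7
```

jog_arm(deltas=[0,-0.024,0,0,0,0,-1,0,-0.048,0,0,0,0,-1,0,-0.072,0,0,0,0,-1,0,-0.094,0,0,0,0,-1,-0.001,-0.114,0,0,0,0,-1,-0.001,-0.128,0,0,0,0,-1,-0.001,-0.135,0,0,0,0,-1,-0.001,-0.135,0,0,0,0,-1])

```text
time: 5.35
tool_pos: [0.5971, -0.0064, 0.213]
tcp_rot: [-0.002, -3.141, -0.0]
wrist_force: [-0.1, 1.3, -3.3]
width: 0.607
grip_force: 52.8
```

```bash
python3 - <<'E'
from h import *
for i in range(3):
    s=readout.read_state(); print(s["tool_pos"],s["width"],s["grip_force"],s["wrist_force"])
c=read_camera("wrist"); cv2.imwrite("pics/w2.png",c["color"])
E
```

```text
[ 0.59709027 -0.00642755  0.21295404] 0.607397272936463 52.78339862823486 [-0.08694932  1.3115881  -3.30395893]
[ 0.59709027 -0.00642755  0.21295404] 0.607397272936463 52.78339862823486 [-0.08694932  1.3115881  -3.30395893]
[ 0.59709027 -0.00642755  0.21295404] 0.607397272936463 52.78339862823486 [-0.08694932  1.3115881  -3.30395893]
```

View pics/w2.png

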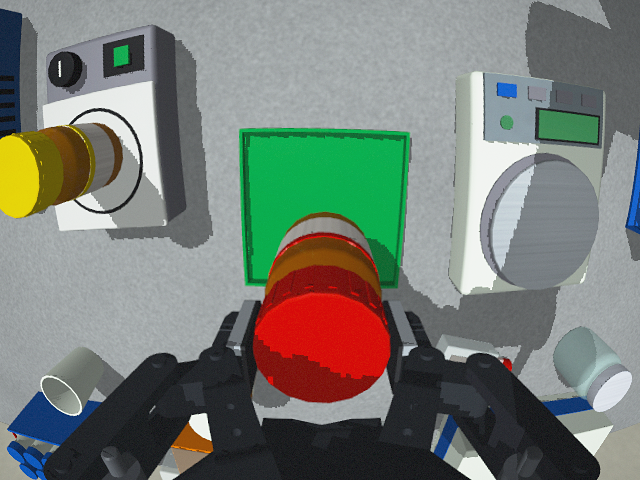

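The wrist view shows the red bottle upright between the pads over the tray (cap about (322,340)), and the pan at (540,220) is now empty. Lowering it into the tray.

jog_arm(deltas=[0,0,0.01,0,0,0,-1,0,0,0.028,0,0,0,-1,0,0,0.048,0,0,0,-1,0,0,0.068,0,0,0,-1,0,0,0.086,0,0,0,-1,0,0,0.1,0,0,0,-1,0,0,0.11,0,0,0,-1,0,0,0.112,0,0,0,-1])

```text
time: 6.2
tool_pos: [0.5964, -0.0049, 0.0995]
tcp_rot: [0.002, -3.139, -0.0]
wrist_force: [0.3, 0.9, -2.8]
width: 0.603
grip_force: 52.8
```

jog_arm(deltas=[0,0,0.001,0,0,0,-1,0,0,0.002,0,0,0,-1,0,0,0.003,0,0,0,-1,0,0,0.004,0,0,0,-1,0,0,0.004,0,0,0,-1])

```text
time: 6.7
tool_pos: [0.5976, -0.0055, 0.0976]
tcp_rot: [-0.001, 3.141, -0.0]
wrist_force: [-0.1, -0.1, -3.0]
width: 0.6
grip_force: 52.8
```

jog_arm(deltas=[0,0,0.001,0,0,0,-1,0,0,0.001,0,0,0,-1,0,0,0.002,0,0,0,-1,0,0,0.002,0,0,0,-1])

```text
time: 7.1
tool_pos: [0.5977, -0.0054, 0.0959]
tcp_rot: [-0.001, 3.141, -0.0]
wrist_force: [-1.7, -0.6, 0.7]
width: 0.602
grip_force: 53.2
```

Contact: the force went from -3 to +0.7 N. Releasing.

jog_arm(deltas=[0,0,0,0,0,0,0.4,0,0,0,0,0,0,0.6,0,0,0,0,0,0,1,0,0,0,0,0,0,1,0,0,0,0,0,0,1,0,0,-0.02,0,0,0,1,0,0,-0.05,0,0,0,1,0,0,-0.09,0,0,0,1])

```text
time: 7.9
tool_pos: [0.5956, -0.0053, 0.1838]
tcp_rot: [0.001, -3.137, -0.0]
wrist_force: [0.9, -0.1, 0.1]
width: 1.004
grip_force: 0.0
```

jog_arm(deltas=[0,0,-0.04,0,0,0,1,0,0,-0.08,0,0,0,1,0.01,-0.035,-0.1,0,0,0,1,0.022,-0.075,-0.1,0,0,0,1,0.035,-0.12,-0.1,0,0,0,1,0.047,-0.163,-0.1,0,0,0,1,0.06,-0.207,-0.1,0,0,0,1,0.072,-0.25,-0.1,0,0,0,1])

```text
time: 8.7
tool_pos: [0.5247, -0.257, 0.2854]
tcp_rot: [-0.001, 3.141, -0.0]
wrist_force: [0.3, -0.2, -0.2]
width: 1.002
grip_force: 0.0
```

jog_arm(deltas=[0.011,-0.04,0,0,0,0,1,0.022,-0.08,0,0,0,0,1,0.034,-0.115,0,0,0,0,1,0.042,-0.144,0,0,0,0,1,0.042,-0.144,0,0,0,0,1,0.042,-0.144,0,0,0,0,1])

```text
time: 9.3
tool_pos: [0.4833, -0.3998, 0.285]
tcp_rot: [-0.002, -3.141, -0.001]
wrist_force: [0.1, 0.2, -0.4]
width: 1.004
grip_force: 0.0
```

```bash
python3 - <<'E'
from h import *
c=read_camera("wrist"); cv2.imwrite("pics/w3.png",c["color"])
s=readout.read_state(); print(s["tool_pos"],s["tcp_rot"],s["q"])
print(capw(c,100,130,.185,(270,180,370,300)))
c=read_camera("top"); (u,v),r=cv2.minEnclosingCircle(blob(mask(c,0,8,roi=(300,210,350,260)))); print("red in tray",cast(c,(u,v),.108))
E
```

```text
[ 0.48360873 -0.39901442  0.2850416 ] [ 8.40703341e-05 -3.14147008e+00 -1.48873093e-03] [-7.29901006e-01  1.54117731e-01  1.66768810e+00  6.44913811e-04
  1.32050995e+00 -2.30091081e+00]
((0.4828682243824005, -0.4020436108112335), 0.0329275019466877)
red in tray [[ 0.59548688 -0.00269617]]
```

View pics/w3.png

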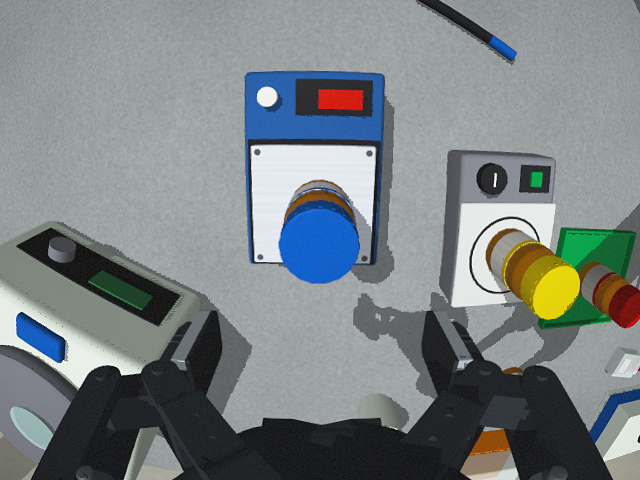

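The blue cap is centred at (319,245) in the same spot the red one was, so the jaws are aligned over it. The plate screws are at (256,152), (369,153), (374,258) and (260,258). Yellow is still upright, and red stands in the tray.

jog_arm(deltas=[0,-0.001,0.02,0,0,0,1,0,-0.001,0.045,0,0,0,1,0,-0.001,0.07,0,0,0,1,0,-0.001,0.09,0,0,0,1,0,-0.001,0.105,0,0,0,1,0,-0.001,0.112,0,0,0,1,0,-0.001,0.112,0,0,0,0.6])

```text
time: 10.1
tool_pos: [0.4835, -0.3995, 0.1724]
tcp_rot: [0.002, -3.14, -0.002]
wrist_force: [0.2, -0.4, -0.2]
width: 0.857
grip_force: 0.0
```

jog_arm(deltas=[0,0,0,0,0,0,0,0,0,0,0,0,0,-1,0,0,0,0,0,0,-1,0,0,0,0,0,0,-1,0,0,0,0,0,0,-1,0,0,0,0,0,0,-1,0,0,0,0,0,0,-1])

```text
time: 10.8
tool_pos: [0.4845, -0.4013, 0.175]
tcp_rot: [-0.001, 3.139, -0.003]
wrist_force: [1.3, -0.5, 6.3]
width: 0.604
grip_force: 53.2
```

```bash
python3 - <<'E'
from h import *
c=read_camera("wrist"); s=readout.read_state(); print(s["tool_pos"])
# cold plate centre from picture w3 taken at earlier pose: camera = fixed shift; earlier TCP (.4833,-.4,.285)
c["origin"]=np.array(c["origin"])+np.array([.4833,-.4,.285])-s["tool_pos"]
print("cold",fcast(c,[(256,152),(369,153),(374,258),(260,258)],.080).mean(0))
E
```

```text
[ 0.48452356 -0.40129586  0.1750262 ]
cold [ 0.48016445 -0.40672339]
```

jog_arm(deltas=[0,0,-0.006,0,0,0,-1,0,0,-0.018,0,0,0,-1,0,0,-0.034,0,0,0,-1,0,0,-0.054,0,0,0,-1,0,0,-0.076,0,0,0,-1,0,0,-0.098,0,0,0,-1,0,0,-0.115,0,0,0,-1,0,0,-0.125,0,0,0,-1])

```text
time: 11.65
tool_pos: [0.4841, -0.4009, 0.3011]
tcp_rot: [-0.001, 3.139, -0.003]
wrist_force: [0.2, -0.0, -3.4]
width: 0.604
grip_force: 52.7
```

jog_arm(deltas=[-0.001,0.006,0,0,0,0,-1,-0.004,0.02,0,0,0,0,-1,-0.008,0.042,0,0,0,0,-1,-0.013,0.07,0,0,0,0,-1,-0.0186,0.1,0,0,0,0,-1,-0.0242,0.13,0,0,0,0,-1,-0.0297,0.16,0,0,0,0,-1,-0.0353,0.19,0,0,0,0,-1])

```text
time: 12.45
tool_pos: [0.5179, -0.2076, 0.2962]
tcp_rot: [0.002, -3.139, -0.003]
wrist_force: [-0.3, 0.3, -2.5]
width: 0.602
grip_force: 52.8
```

jog_arm(deltas=[-0.0055,0.03,0,0,0,0,-1,-0.011,0.06,0,0,0,0,-1,-0.0165,0.09,0,0,0,0,-1,-0.022,0.12,0,0,0,0,-1,-0.028,0.15,0,0,0,0,-1,-0.0335,0.18,0,0,0,0,-1,-0.039,0.21,0,0,0,0,-1,-0.0445,0.24,0,0,0,0,-1])

```text
time: 13.25
tool_pos: [0.5617, 0.0319, 0.2963]
tcp_rot: [0.002, -3.138, -0.001]
wrist_force: [0.5, -0.6, -2.8]
width: 0.601
grip_force: 52.8
```

jog_arm(deltas=[-0.0055,0.03,0,0,0,0,-1,-0.011,0.06,0,0,0,0,-1,-0.0165,0.09,0,0,0,0,-1,-0.021,0.116,0,0,0,0,-1,-0.025,0.138,0,0,0,0,-1,-0.0285,0.154,0,0,0,0,-1,-0.0302,0.163,0,0,0,0,-1,-0.0302,0.163,0,0,0,0,-1])

```text
time: 14.05
tool_pos: [0.5928, 0.1936, 0.2973]
tcp_rot: [0.003, -3.14, 0.001]
wrist_force: [-1.4, -0.6, -2.8]
width: 0.606
grip_force: 52.9
```

jog_arm(deltas=[0,0,0.01,0,0,0,-1,0,0,0.028,0,0,0,-1,0,0,0.05,0,0,0,-1,0,0,0.07,0,0,0,-1,0,0,0.085,0,0,0,-1,0,0,0.095,0,0,0,-1,0,0,0.1,0,0,0,-1,0,0,0.1,0,0,0,-1])

```text
time: 14.85
tool_pos: [0.5931, 0.1922, 0.1977]
tcp_rot: [0.0, -3.141, 0.001]
wrist_force: [-0.6, 0.4, -3.8]
width: 0.605
grip_force: 52.9
```

```bash
python3 - <<'E'
from h import *
c=read_camera("top"); cv2.imwrite("pics/t2.png",c["color"][180:320,150:520])
c=read_camera("wrist"); cv2.imwrite("pics/w4.png",c["color"]); s=readout.read_state(); print(s["tool_pos"],s["wrist_force"])
E
```

```text
[0.59392357 0.1927101  0.19922256] [-0.18006404  0.116749   -2.23013401]
```

View pics/w4.png

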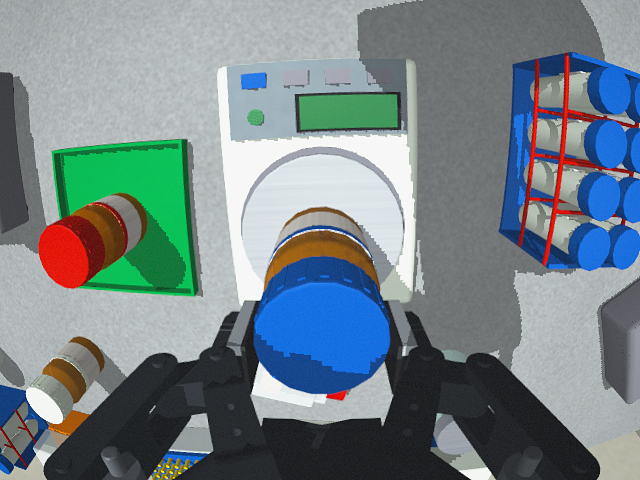

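Blue is held upright over the balance: cap about (322,335), pan spanning (242–404) in columns with its centre at about 323. Red is upright in the tray. Lowering.

jog_arm(deltas=[0,0,0.008,0,0,0,-1,0,0,0.018,0,0,0,-1,0,0,0.026,0,0,0,-1,0,0,0.03,0,0,0,-1,0,0,0.032,0,0,0,-1,0,0,0.032,0,0,0,-1])

```text
time: 15.55
tool_pos: [0.5931, 0.1926, 0.1657]
tcp_rot: [0.001, -3.141, 0.0]
wrist_force: [1.0, -0.3, -2.8]
width: 0.607
grip_force: 52.9
```

jog_arm(deltas=[0,0,0.001,0,0,0,-1,0,0,0.002,0,0,0,-1,0,0,0.002,0,0,0,-1])

```text
time: 15.85
tool_pos: [0.5934, 0.1927, 0.1645]
tcp_rot: [-0.001, 3.141, 0.0]
wrist_force: [0.5, -0.3, -2.6]
width: 0.604
grip_force: 52.9
```

jog_arm(deltas=[0,0,0.001,0,0,0,-1,0,0,0.001,0,0,0,-1,0,0,0.001,0,0,0,-1])

```text
time: 16.15
tool_pos: [0.5933, 0.1926, 0.1633]
tcp_rot: [0.001, -3.142, 0.0]
wrist_force: [-0.0, 1.5, -2.9]
width: 0.606
grip_force: 52.9
```

jog_arm(deltas=[0,0,0.001,0,0,0,-1,0,0,0.001,0,0,0,-1,0,0,0.001,0,0,0,-1])

```text
time: 16.45
tool_pos: [0.5936, 0.1926, 0.163]
tcp_rot: [-0.001, 3.141, 0.0]
wrist_force: [-1.5, -1.5, 3.1]
width: 0.601
grip_force: 53.2
```

jog_arm(deltas=[0,0,0,0,0,0,0.4,0,0,0,0,0,0,0.6,0,0,0,0,0,0,1,0,0,0,0,0,0,1,0,0,0,0,0,0,1,0,0,-0.02,0,0,0,1,0,0,-0.06,0,0,0,1,0,0,-0.1,0,0,0,1])

```text
time: 17.25
tool_pos: [0.5925, 0.1924, 0.262]
tcp_rot: [0.001, -3.139, 0.001]
wrist_force: [0.8, 0.6, 0.0]
width: 0.999
grip_force: 0.0
```

jog_arm(deltas=[0.003,-0.02,-0.01,0,0,0,1,0.009,-0.06,-0.01,0,0,0,1,0.016,-0.105,-0.01,0,0,0,1,0.023,-0.15,-0.01,0,0,0,1,0.03,-0.195,-0.01,0,0,0,1,0.037,-0.24,-0.01,0,0,0,1,0.044,-0.285,-0.01,0,0,0,1,0.051,-0.33,-0.01,0,0,0,1])

```text
time: 18.05
tool_pos: [0.542, -0.1391, 0.2725]
tcp_rot: [-0.001, 3.141, -0.0]
wrist_force: [1.0, -0.2, -0.8]
width: 0.996
grip_force: 0.0
```

jog_arm(deltas=[0.006,-0.035,0,0,0,0,1,0.009,-0.057,0,0,0,0,1,0.009,-0.057,0,0,0,0,1,0.009,-0.057,0,0,0,0,1])

```text
time: 18.45
tool_pos: [0.5334, -0.1945, 0.2722]
tcp_rot: [0.001, 3.142, 0.001]
wrist_force: [0.4, 0.4, -0.1]
width: 0.998
grip_force: 0.0
```

```bash
python3 - <<'E'
from h import *
c=read_camera("wrist"); cv2.imwrite("pics/w5.png",c["color"]); s=readout.read_state(); print(s["tool_pos"])
print(capw(c,20,35,.166,(270,180,370,300)))
c=read_camera("top"); (u,v),r=cv2.minEnclosingCircle(blob(mask(c,100,130,roi=(222,218,265,256)))); print("blue on pan",u,v,r,cast(c,(u,v),.173))
E
```

```text
[ 0.53354709 -0.19389222  0.27218571]
((0.5279818773269653, -0.1963992714881897), 0.028651665896177292)
blue on pan 243.63792419433594 238.63792419433594 11.242889404296875 [[0.58944007 0.19113371]]
```

View pics/w5.png

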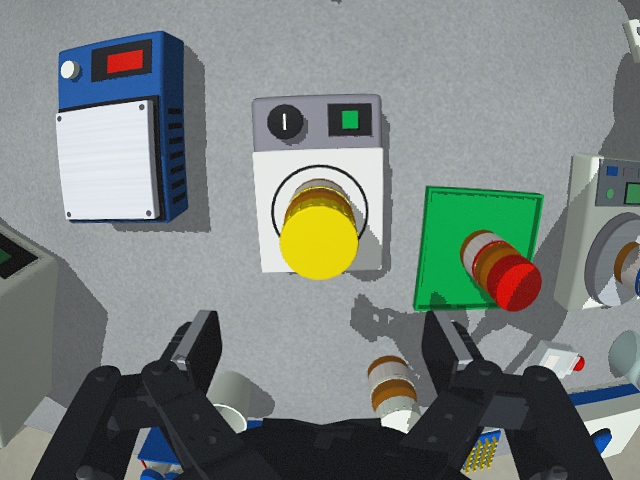

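The yellow cap is at (318,241), aligned with the jaws. The cold plate at (107,160) is empty, the ring is around (320,212), and blue stands on the balance.

jog_arm(deltas=[0.002,-0.001,0.02,0,0,0,1,0.002,-0.001,0.045,0,0,0,1,0.002,-0.001,0.07,0,0,0,1,0.002,-0.001,0.09,0,0,0,1,0.002,-0.001,0.108,0,0,0,1,0.002,-0.001,0.118,0,0,0,1,0.002,-0.001,0.118,0,0,0,0.6])

```text
time: 19.25
tool_pos: [0.5306, -0.1939, 0.1526]
tcp_rot: [0.003, -3.138, -0.002]
wrist_force: [-0.6, -0.7, 0.0]
width: 0.861
grip_force: 0.0
```

jog_arm(deltas=[0,0,0,0,0,0,0,0,0,0,0,0,0,-1,0,0,0,0,0,0,-1,0,0,0,0,0,0,-1,0,0,0,0,0,0,-1,0,0,0,0,0,0,-1,0,0,0,0,0,0,-1])

```text
time: 19.95
tool_pos: [0.5326, -0.1958, 0.1557]
tcp_rot: [-0.0, 3.139, -0.001]
wrist_force: [-0.3, 0.7, 6.2]
width: 0.606
grip_force: 53.5
```

jog_arm(deltas=[0,0,-0.006,0,0,0,-1,0,0,-0.016,0,0,0,-1,0,0,-0.03,0,0,0,-1,0,0,-0.045,0,0,0,-1,0,0,-0.058,0,0,0,-1,0,0,-0.066,0,0,0,-1,0,0,-0.07,0,0,0,-1,0,0,-0.07,0,0,0,-1])

```text
time: 20.75
tool_pos: [0.5319, -0.1956, 0.2252]
tcp_rot: [-0.001, 3.14, -0.001]
wrist_force: [0.4, -0.6, -2.7]
width: 0.602
grip_force: 52.9
```

```bash
python3 - <<'E'
from h import *
c=read_camera("wrist"); s=readout.read_state(); print(s["tool_pos"])
c["origin"]=np.array(c["origin"])+np.array([.5335,-.194,.272])-s["tool_pos"]
print("stir corners",fcast(c,[(252,150),(380,148),(383,268),(262,273)],.061).mean(0))
print("ring sides",fcast(c,[(272,213),(368,210)],.061).mean(0),"ring top",fcast(c,(320,165.5),.061))
print("cold", fcast(c,[(60,119),(151,104),(150,212),(69,213)],.080).mean(0))
E
```

```text
[ 0.53146404 -0.19540594  0.22435177]
stir corners [ 0.53718708 -0.1964864 ]
ring sides [ 0.53655142 -0.1958315 ] ring top [[ 0.49356492 -0.19573655]]
cold [ 0.47987529 -0.40407405]
```

jog_arm(deltas=[0.002,-0.008,0,0,0,0,-1,0.006,-0.024,0,0,0,0,-1,0.012,-0.046,0,0,0,0,-1,0.018,-0.072,0,0,0,0,-1,0.025,-0.1,0,0,0,0,-1,0.032,-0.128,0,0,0,0,-1,0.039,-0.155,0,0,0,0,-1,0.045,-0.18,0,0,0,0,-1])

```text
time: 21.6
tool_pos: [0.4851, -0.3779, 0.2235]
tcp_rot: [-0.001, -3.14, -0.0]
wrist_force: [0.0, 0.5, -3.3]
width: 0.604
grip_force: 53.0
```

jog_arm(deltas=[0.005,-0.018,0,0,0,0,-1,0.0075,-0.028,0,0,0,0,-1,0.008,-0.031,0.006,0,0,0,-1,0.008,-0.031,0.018,0,0,0,-1,0.008,-0.031,0.03,0,0,0,-1,0.008,-0.031,0.04,0,0,0,-1,0.008,-0.031,0.046,0,0,0,-1,0.008,-0.031,0.046,0,0,0,-1])

```text
time: 22.4
tool_pos: [0.4781, -0.4051, 0.1763]
tcp_rot: [0.002, -3.139, -0.004]
wrist_force: [0.0, 0.2, -2.2]
width: 0.603
grip_force: 53.0
```

jog_arm(deltas=[0,0,0.001,0,0,0,-1,0,0,0.002,0,0,0,-1,0,0,0.002,0,0,0,-1])

```text
time: 22.7
tool_pos: [0.4789, -0.4067, 0.1768]
tcp_rot: [-0.001, 3.141, -0.001]
wrist_force: [0.3, 0.4, -3.1]
width: 0.604
grip_force: 53.0
```

jog_arm(deltas=[0,0,0.001,0,0,0,-1,0,0,0.0015,0,0,0,-1,0,0,0.0015,0,0,0,-1])

```text
time: 23.0
tool_pos: [0.4786, -0.4065, 0.1748]
tcp_rot: [-0.001, 3.142, -0.0]
wrist_force: [0.4, -0.5, -3.9]
width: 0.605
grip_force: 53.0
```

jog_arm(deltas=[0,0,0.001,0,0,0,-1,0,0,0.001,0,0,0,-1,0,0,0.001,0,0,0,-1])

```text
time: 23.3
tool_pos: [0.4789, -0.4066, 0.1747]
tcp_rot: [-0.001, 3.141, -0.001]
wrist_force: [-1.8, 1.2, 2.9]
width: 0.605
grip_force: 53.7
```

jog_arm(deltas=[0,0,0,0,0,0,0.4,0,0,0,0,0,0,0.6,0,0,0,0,0,0,1,0,0,0,0,0,0,1,0,0,0,0,0,0,1,0,0,-0.02,0,0,0,1,0,0,-0.06,0,0,0,1,0,0,-0.09,0,0,0,1])

```text
time: 24.1
tool_pos: [0.4787, -0.4066, 0.2652]
tcp_rot: [-0.001, 3.141, -0.0]
wrist_force: [0.4, -0.7, 0.3]
width: 1.0
grip_force: 0.0
```

jog_arm(deltas=[-0.006,0.02,0,0,0,0,1,-0.018,0.06,0,0,0,0,1,-0.03,0.103,0,0,0,0,1,-0.043,0.147,0,0,0,0,1,-0.056,0.191,0,0,0,0,1,-0.069,0.235,0,0,0,0,1,-0.082,0.279,0,0,0,0,1,-0.095,0.323,0,0,0,0,1])

```text
time: 24.9
tool_pos: [0.5738, -0.0816, 0.264]
tcp_rot: [-0.001, 3.141, -0.0]
wrist_force: [0.9, 0.1, 0.5]
width: 0.998
grip_force: 0.0
```

jog_arm(deltas=[-0.011,0.038,0.01,0,0,0,1,-0.02,0.067,0.03,0,0,0,1,-0.023,0.0785,0.05,0,0,0,1,-0.023,0.0785,0.05,0,0,0,1,-0.023,0.0785,0.05,0,0,0,1])

```text
time: 25.4
tool_pos: [0.596, -0.005, 0.2135]
tcp_rot: [0.002, -3.14, 0.001]
wrist_force: [-0.3, -0.1, 0.7]
width: 0.999
grip_force: 0.0
```

```bash
python3 - <<'E'
from h import *
c=read_camera("wrist"); cv2.imwrite("pics/w6.png",c["color"]); s=readout.read_state(); print(s["tool_pos"])
print(capw(c,0,8,.108,(250,160,390,300)))
c=read_camera("top"); (u,v),r=cv2.minEnclosingCircle(blob(mask(c,20,35,roi=(470,255,520,295)))); print("yellow on cold",u,v,r,cast(c,(u,v),.185))
E
```

```text
[ 0.59665379 -0.00553513  0.21451335]
((0.5940332412719727, -0.0036391366738826036), 0.028582969680428505)
yellow on cold 500.9545593261719 280.1363525390625 12.09902286529541 [[ 0.47780192 -0.40492142]]
```

View pics/w6.png

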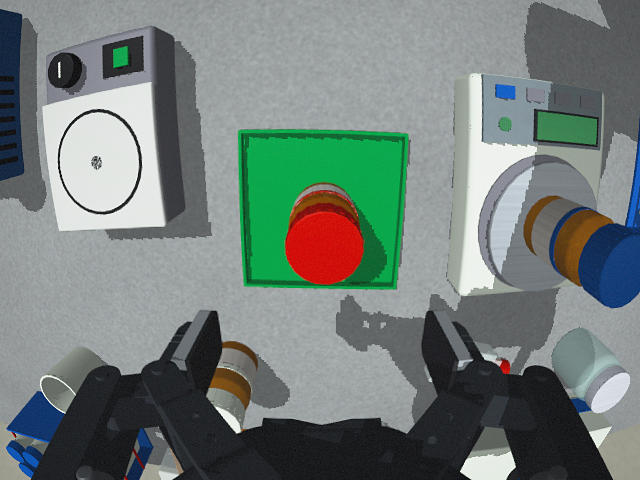

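Red stands in the tray with its cap at (324,246), the stirrer is free with its centre mark at (96,162), and blue is upright on the pan.

jog_arm(deltas=[0.001,0.001,0.02,0,0,0,1,0.001,0.001,0.045,0,0,0,1,0.001,0.001,0.07,0,0,0,1,0.001,0.001,0.09,0,0,0,1,0.001,0.001,0.108,0,0,0,1,0.001,0.001,0.118,0,0,0,1,0.001,0.001,0.119,0,0,0,0.6])

```text
time: 26.2
tool_pos: [0.595, -0.0048, 0.0943]
tcp_rot: [-0.001, -3.14, 0.0]
wrist_force: [0.4, -0.4, -0.3]
width: 0.855
grip_force: 0.0
```

jog_arm(deltas=[0,0,0,0,0,0,0,0,0,0,0,0,0,-1,0,0,0,0,0,0,-1,0,0,0,0,0,0,-1,0,0,0,0,0,0,-1,0,0,0,0,0,0,-1,0,0,0,0,0,0,-1])

```text
time: 26.9
tool_pos: [0.5968, -0.0041, 0.0965]
tcp_rot: [-0.001, 3.138, -0.001]
wrist_force: [0.6, -1.0, 6.0]
width: 0.605
grip_force: 53.3
```

jog_arm(deltas=[0,0,-0.006,0,0,0,-1,0,0,-0.018,0,0,0,-1,0,0,-0.034,0,0,0,-1,0,0,-0.054,0,0,0,-1,0,0,-0.074,0,0,0,-1,0,0,-0.092,0,0,0,-1,0,0,-0.104,0,0,0,-1,0,0,-0.11,0,0,0,-1])

```text
time: 27.7
tool_pos: [0.5962, -0.0039, 0.207]
tcp_rot: [-0.001, 3.139, -0.0]
wrist_force: [-0.2, 0.7, -2.7]
width: 0.602
grip_force: 52.8
```

```bash
python3 - <<'E'
from h import *
c=read_camera("wrist"); s=readout.read_state(); print(s["tool_pos"])
c["origin"]=np.array(c["origin"])+np.array([.5965,-.005,.214])-s["tool_pos"]
print("stir mark",fcast(c,(96,162),.061))
c=read_camera("top"); h=cv2.cvtColor(c["color"],cv2.COLOR_BGR2GRAY)[245:272,388:418]; v,u=np.nonzero(h<90); print(cast(c,(388+(u.min()+u.max())/2,245+(v.min()+v.max())/2),.061),u.min()+388,u.max()+388,v.min()+245,v.max()+245)
E
```

```text
[ 0.59631248 -0.00390676  0.20723803]
stir mark [[ 0.53778372 -0.19572298]]
[[ 0.53928043 -0.19816481]] 402 403 256 257
```

jog_arm(deltas=[0.003,-0.008,0,0,0,0,-1,0.008,-0.024,0,0,0,0,-1,0.014,-0.046,0,0,0,0,-1,0.022,-0.07,0,0,0,0,-1,0.03,-0.096,0,0,0,0,-1,0.038,-0.122,0,0,0,0,-1,0.045,-0.147,0,0,0,0,-1,0.051,-0.168,0,0,0,0,-1])

```text
time: 28.6
tool_pos: [0.5426, -0.1742, 0.2036]
tcp_rot: [-0.001, -3.139, 0.0]
wrist_force: [0.2, 0.8, -3.3]
width: 0.599
grip_force: 52.8
```

jog_arm(deltas=[0.005,-0.016,0,0,0,0,-1,0.008,-0.0245,0,0,0,0,-1,0.008,-0.0245,0.006,0,0,0,-1,0.008,-0.0245,0.018,0,0,0,-1,0.008,-0.0245,0.03,0,0,0,-1,0.008,-0.0245,0.042,0,0,0,-1,0.008,-0.0245,0.048,0,0,0,-1,0.008,-0.0245,0.048,0,0,0,-1])

```text
time: 29.4
tool_pos: [0.5363, -0.1957, 0.1556]
tcp_rot: [0.002, -3.14, -0.001]
wrist_force: [-0.8, -0.1, -2.5]
width: 0.597
grip_force: 52.9
```

jog_arm(deltas=[0,0,0.001,0,0,0,-1,0,0,0.0015,0,0,0,-1,0,0,0.0015,0,0,0,-1])

```text
time: 29.7
tool_pos: [0.5366, -0.1964, 0.1553]
tcp_rot: [-0.001, 3.142, -0.0]
wrist_force: [0.1, -0.5, -3.4]
width: 0.604
grip_force: 52.9
```

jog_arm(deltas=[0,0,0.001,0,0,0,-1,0,0,0.0015,0,0,0,-1,0,0,0.0015,0,0,0,-1])

```text
time: 30.0
tool_pos: [0.5369, -0.1965, 0.1545]
tcp_rot: [-0.001, 3.141, -0.0]
wrist_force: [-2.4, 1.3, 0.8]
width: 0.608
grip_force: 53.3
```

jog_arm(deltas=[0,0,0,0,0,0,0.4,0,0,0,0,0,0,0.6,0,0,0,0,0,0,1,0,0,0,0,0,0,1,0,0,0,0,0,0,1,0,0,-0.02,0,0,0,1,0,0,-0.06,0,0,0,1,0,0,-0.1,0,0,0,1])

```text
time: 30.8
tool_pos: [0.5357, -0.1961, 0.2537]
tcp_rot: [0.001, -3.139, -0.002]
wrist_force: [-0.2, 0.0, 0.6]
width: 0.996
grip_force: 0.0
```

jog_arm(deltas=[0,0,-0.03,0,0,0,1,0.02,0.02,-0.05,0,0,0,1,0.04,0.06,-0.05,0,0,0,1,0.06,0.1,-0.05,0,0,0,1,0.08,0.14,-0.05,0,0,0,1,0.09,0.18,-0.05,0,0,0,1,0.09,0.2,-0.05,0,0,0,1,0.09,0.2,-0.05,0,0,0,1])

```text
time: 31.6
tool_pos: [0.4459, 0.0057, 0.3041]
tcp_rot: [-0.007, 3.141, 0.001]
wrist_force: [0.7, 0.6, 0.0]
width: 1.0
grip_force: 0.0
```

```bash
python3 - <<'E'
from h import *
c=read_camera("top"); im=c["color"]
for n,hr,roi,z in (("blue/balance",(100,130),(222,218,265,256),.173),("red/stirrer",(0,8),(385,240,430,280),.166),("yellow/cold",(20,35),(478,260,520,300),.185)):
    (u,v),r=cv2.minEnclosingCircle(blob(mask(c,*hr,roi=roi))); print(n,u,v,r,cast(c,(u,v),z))
cv2.imwrite("pics/t9.png",cv2.resize(im[190:330,220:530],(775,350),interpolation=cv2.INTER_CUBIC))
cv2.imwrite("pics/s9.png",read_camera("scene")["color"])
E
```

```text
blue/balance 243.79737854003906 238.5490264892578 11.21179485321045 [[0.58964008 0.19075506]]
red/stirrer 407.5311279296875 256.83074951171875 11.6756591796875 [[ 0.53720042 -0.19381227]]
yellow/cold 500.6875 280.0 12.353142738342285 [[ 0.47813139 -0.40431842]]
```

View pics/t9.png

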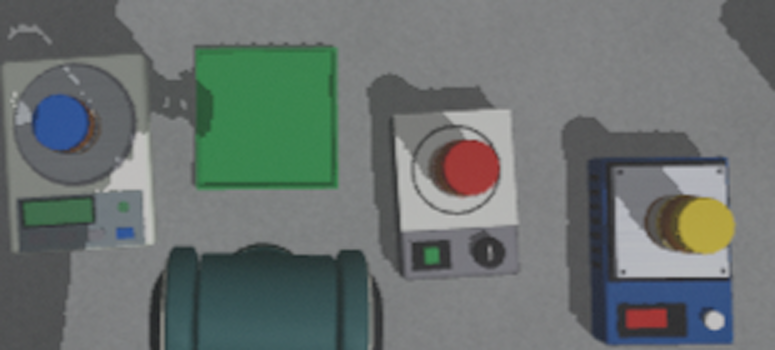

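View pics/s9.png

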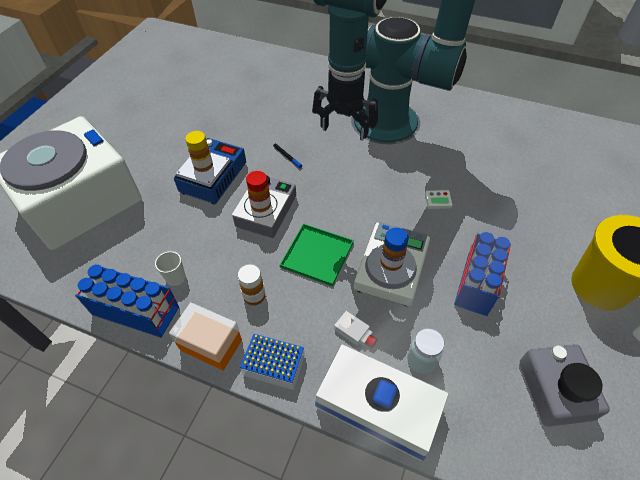

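The final views show blue on the balance, red on the stirrer and yellow on the cold plate. All three are upright and within about 4 mm of centre; the tray is empty, and the white bottle and flask have not moved.

```bash
python3 -c "
from workcell import finish_job; print(finish_job())"
```

```text
the job is handed in; nothing more can be done
None
```

The job is handed in: red is on the stirrer, yellow on the cold plate and blue on the balance, all upright and within about 4 mm of centre; the tray is empty and the white bottle and flask were not touched (about 32 s of the 115 s used).

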